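# Set out the filter counter: cups on their coasters, ladle on its rest

## Robot

A 6-joint arm with a two-finger parallel gripper is mounted at the origin on the work surface. World frame = base frame: x ahead of the robot, y to its left, z up, the work surface at z = 0. Lengths are in m, angles in rad, forces in N, time in s.
With the tool pointing down it reaches from about 0.25 to 0.725 m from the base axis. Payload 4 kg.
Tool frame: the origin (TCP) lies on the mounting face of the last link; the fingertips stand 173 mm ahead of it and the grasp point (between the pads) lies 155 mm ahead of it; z points along the fingers, x is the direction in which the jaws open and shut, and the axes are right-handed (so a half turn about z gives the same grasp; the last joint's range is limited). The gripper opens to 85 mm and grips with 20 to 120 N. Pads are 22 mm wide; open, the fingers measure 114 mm over their backs; the gripper's body (76 mm by 85 mm) begins 54 mm behind the grasp point. The pads swing forward as they close: fully open they stand 13 mm farther back than shut.
Start: joints at [1.319, 0.241, 0.005, 1.335, 0, 1.571], TCP at [0.125, 0.484, 0.405] pointing down, gripper open.
Joint ranges: [-2.72, 2.72], [-1.05, 1.87], [-1.09, 1.28], [-1.99, 2.15], [-1.42, 1.44], [-3.14, 3.14]. Speed limits (rad/s): [2.79, 2.79, 3.14, 3.14, 3.14, 3.14].

## Interface

Orientations are given as a rotation vector (axis times angle).
In Python, from rig import ctrl, optics gives the robot as it stands.
- The arm moves only by the tool jog_arm, never from a script. Its argument "increments" is text: rows parted by semicolons, each of 5 numbers parted by spaces: the shift along the tool's x, y, z in m, then the turn about the tool's z in rad, then the closure, from 0 (fully open) to 1 (shut). A call has 1 to 12 rows; each row shifts and turns the commanded pose from where the row before left it, along the tool's axes as they then stand; what a row does not reach is not made up. A row lasts 1/10 s, in which the tool goes at most 50 mm and 8.59 degrees, less where a joint would pass 70% of its speed; a pose out of reach is approached as far as the arm can. A call with a gripper value outside its range is refused whole. The fingers move at their own pace and stop on an object; the grip force is fixed at half the most. Time passes only in rows, so rows that do not move let the fingers close. It gives the time, the measured TCP pose, the force and the opening at its end, in the units of the state.
- ctrl.get_obs(): the state, without advancing time (a new reading comes with each control period).
- optics.grab_frame(name): name is "side" or "top"; returns a dict with "color" (420x560x3 uint8, red, green, blue), "camera_matrix" (3x3 intrinsics, pixels), "rvec" (rotation vector, rad) and "tvec" (3), from world to camera coordinates, as OpenCV has them. Camera axes: x right, y down, z forward; pixel columns grow to the right and rows downward; lengths in m; the calibration is good to about 2 mm. A picture is of the moment at which its call begins. There is no depth.
- ctrl.hand_in(): hands the job in, once; it reports no verdict.
The state is a dict: "clock": time; "q": joint angles; "qd": joint speeds; "joint_efforts": joint torques, N m; "tcp_pos": TCP position; "orientation": TCP orientation; "wrist_force": force on the tool from outside, world axes, zero at the start; "torque": the same for the moment, N m; "opening": finger opening in m.
Only numpy, scipy, OpenCV 4.12 (cv2) and the standard library are available. Lean on these libraries where they do the work, as an engineer would, in place of code of your own. Each camera call takes 0.05 s, during which the arm holds its last target. There are 200 camera calls.

## Task

Set the counter for serving filtered water: stand the blue, the green and the yellow cup upright on the coaster of the same colour, each centred inside the white ring, and lay the ladle lengthways on the middle of its white rest, either way round. Do not tip a cup over, leave the white cup and the sugar jar where they stand, and let go of everything.

Things in the scene. Friction and masses are not known exactly. Their poses are not given: they have to be found in the camera images.
- cup_blue_mid (a point): small handleless porcelain cup glazed all over in blue, standing upright on the counter: 56 mm high, 53 mm across the rim, narrowing to about 51 mm half-way up and 40 mm at the foot, 3.5 mm wall, 60 to 130 g. The point is on its axis half-way up, 28 mm above its foot; its z axis points out of the mouth
- cup_green_mid (a point): small handleless porcelain cup glazed all over in green, standing upright on the counter: 56 mm high, 53 mm across the rim, narrowing to about 51 mm half-way up and 40 mm at the foot, 3.5 mm wall, 60 to 130 g. The point is on its axis half-way up, 28 mm above its foot; its z axis points out of the mouth
- cup_yellow_mid (a point): small handleless porcelain cup glazed all over in yellow, standing upright on the counter: 56 mm high, 53 mm across the rim, narrowing to about 51 mm half-way up and 40 mm at the foot, 3.5 mm wall, 60 to 130 g. The point is on its axis half-way up, 28 mm above its foot; its z axis points out of the mouth
- coaster_blue: flat round blue plastic coaster, 92 mm across and 6 mm thick, fixed to the counter, with a thin white ring (64 mm inside diameter) drawn round its centre. Origin at the centre of its underside, on the counter; z up
- coaster_green: flat round green plastic coaster, 92 mm across and 6 mm thick, fixed to the counter, with a thin white ring (64 mm inside diameter) drawn round its centre. Origin at the centre of its underside, on the counter; z up
- coaster_yellow: flat round yellow plastic coaster, 92 mm across and 6 mm thick, fixed to the counter, with a thin white ring (64 mm inside diameter) drawn round its centre. Origin at the centre of its underside, on the counter; z up
- ladle_grip (a point): steel ladle lying on the counter, 200 mm long: a round flat-bottomed bowl 60 mm across and 22 mm high at its +x end and a round handle 10 mm thick that humps up in the middle and comes down to the counter at its -x end; 85 to 170 g, balanced within about 15 mm of this point. The point is in the middle of its length, in the axis of the hump (straight and level for 30 mm either way), 28 mm above what the ladle lies on; x along the ladle towards the bowl, z up
- ladle_rest: long white porcelain ladle rest, a flat plate 230 mm by 85 mm, 8 mm thick, fixed to the counter, with a dark rectangular outline (205 mm by 64 mm) drawn on it. Origin at the centre of its underside, on the counter; x along its length, z up
- cup_white_mid (a point): plain white porcelain cup, same shape as the coloured cups, loose; it has no coaster and is to be left where it stands. The point is on its axis, 28 mm above its foot
- jar_mid (a point): closed round terracotta sugar jar with a dark steel lid, 62 mm across and 64 mm high, loose, about 280 g; it is to be left where it stands. The point is on its axis, 32 mm above its foot
Not all that is in view belongs to the job. Leave any brown or pink look-alike of the part that bears ladle_grip alone. There is more than one size of the part that bears cup_green_mid; the job needs the larger.

How it is judged:
At the end, for the whole second after the job is handed in: Each coloured cup upright (0.12 rad) on its colour's coaster, axis within 14 mm of its centre; ladle on its rest, middle within 15 mm of the rest's centre, length within 0.2 rad of the rest's; all at rest; white cup and jar within 15 mm of their starts (horizontal distance between cup_blue_mid and coaster_blue below 0.014 m and height (world z) of cup_blue_mid between 0.03 and 0.038 m and angle between each of cup_blue_mid, cup_green_mid, cup_yellow_mid's own z axis and vertical below 0.12 rad and linear speed of each of cup_blue, cup_green, cup_yellow, ladle below 0.02 m/s and horizontal distance between cup_green_mid and coaster_green below 0.014 m and height (world z) of cup_green_mid between 0.03 and 0.038 m and horizontal distance between cup_yellow_mid and coaster_yellow below 0.014 m and height (world z) of cup_yellow_mid between 0.03 and 0.038 m and horizontal distance between ladle_grip and ladle_rest below 0.015 m and angle between the x axis of ladle_grip and the x axis of ladle_rest, either way round below 0.2 rad and height (world z) of ladle_grip between 0.031 and 0.042 m and angle between ladle_grip's own z axis and vertical below 0.2 rad and distance of each of cup_white_mid, jar_mid from where it was at the start of the episode below 0.015 m); the robot touches nothing.
It fails at once if the white cup is disturbed (moved by more than 30 mm) (distance of cup_white_mid from where it was at the start of the episode above 0.03 m).
It fails at once if the sugar jar is disturbed (moved by more than 30 mm) (distance of jar_mid from where it was at the start of the episode above 0.03 m).
It fails at once if the blue cup is tipped over (angle between cup_blue_mid's own z axis and vertical above 0.8 rad).
It fails at once if the green cup is tipped over (angle between cup_green_mid's own z axis and vertical above 0.8 rad).
It fails at once if the yellow cup is tipped over (angle between cup_yellow_mid's own z axis and vertical above 0.8 rad).
It also fails if it takes over 109 s, if anything falls off the work surface, if the arm or the gripper's body presses on something with over 40 N, if the wrist force passes 120 N, or if a joint passes its speed limit or range.

## Working session

There is one attempt and no reset: what is moved stays moved. The work goes in short steps, Python scripts to look and compute and a tool call to move; the robot and the scene stay as the last step left them, time stands still between calls to the robot, and variables do not carry over. Pictures are saved under pics/ and viewed, about 12 in all and at most 16, crops included, and the job is handed in when it is done.

Besides the shell and the picture viewer there is one more tool, called after "Request:" as name(argument=value, ...) on one line, values as JSON. jog_arm: Moves the arm, as the interface text tells. Its arguments: {"type":"object","properties":{"increments":{"type":"string"}},"required":["increments"]}

```bash
mkdir -p pics; ls; python3 - <<'E'
from rig import ctrl, optics
import cv2
o=ctrl.get_obs(); print(o)
for n in("top","side"):
    f=optics.grab_frame(n); cv2.imwrite(f"pics/{n}0.png",cv2.cvtColor(f["color"],cv2.COLOR_RGB2BGR)); print(n,f["camera_matrix"],f["rvec"],f["tvec"])
E
```

```text
pics
{'clock': 0.0, 'q': array([1.31896634e+00, 2.41393797e-01, 3.70421819e-03, 1.33520450e+00,
       8.85830657e-06, 1.57083048e+00]), 'qd': array([-0.00124101,  0.00065957,  0.0003228 ,  0.00027934, -0.00158267,
       -0.0016331 ]), 'joint_efforts': array([ 2.33914689e-04, -3.72321761e+01,  2.52405953e+01,  1.70285994e-02,
        3.90083630e-05,  3.72319050e-06]), 'tcp_pos': array([0.12451741, 0.48395804, 0.40381453]), 'orientation': array([ 2.48185068,  1.92405415, -0.0026116 ]), 'wrist_force': array([ 0.00657044,  0.29240968, -0.01012582]), 'torque': array([-0.03210925, -0.02867653, -0.01003673]), 'opening': 0.08551002837007884}
top [[495.56102509   0.         274.86194902]
 [  0.         495.56102509 200.05289235]
 [  0.           0.           1.        ]] [ 2.15831084 -2.14527633  0.19056262] [-0.08317709  0.42028978  1.33270309]
side [[441.48768575   0.         275.80595921]
 [  0.         441.48768575 216.19381065]
 [  0.           0.           1.        ]] [ 2.13249442 -0.76501642  0.38937025] [-0.36187485  0.18209485  1.01699947]
```

View pics/top0.png

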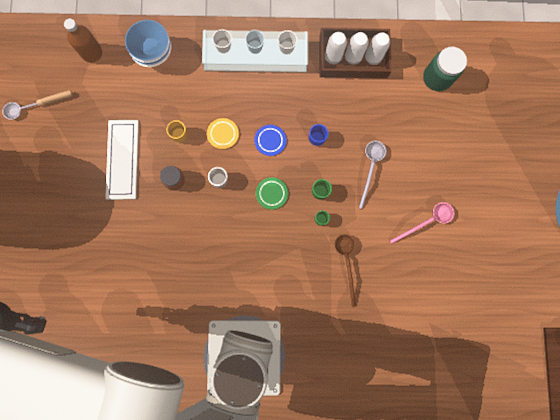

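View pics/side0.png

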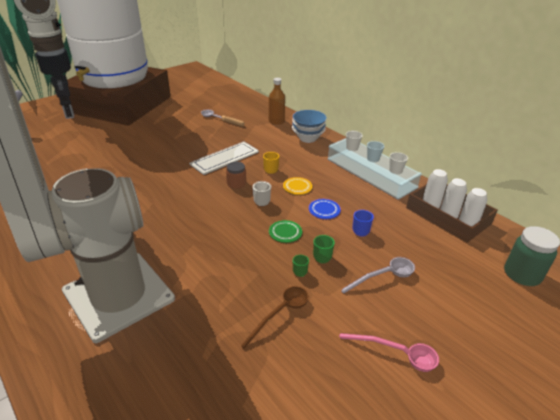

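```bash
cat > h.py <<'E'
import numpy as np, cv2
from rig import ctrl, optics
def grab(n):
    f=optics.grab_frame(n); f["R"]=cv2.Rodrigues(np.array(f["rvec"]))[0]; f["t"]=np.array(f["tvec"]).ravel(); f["K"]=np.array(f["camera_matrix"]); return f
def ray(f,p):
    d=f["R"].T@np.linalg.inv(f["K"])@[p[0],p[1],1]; return -f["R"].T@f["t"],d
def onz(f,p,z):
    c,d=ray(f,p); return c+d*(z-c[2])/d[2]
def tri(f,p,g,q):
    c,d=ray(f,p); e,k=ray(g,q); A=np.c_[d,-k]; s=np.linalg.lstsq(A,e-c,rcond=None)[0]
    a,b=c+d*s[0],e+k*s[1]; return (a+b)/2,np.linalg.norm(a-b)
def hsv(f): return cv2.cvtColor(f["color"],cv2.COLOR_RGB2HSV)
RNG={"blue":((110,120,60),(128,255,255)),"green":((55,100,30),(75,255,255)),"yellow":((19,160,60),(32,255,255))}
def blobs(m,amin=40):
    n,l,s,c=cv2.connectedComponentsWithStats(m); return [(tuple(np.round(c[i],1)),s[i].tolist(),l==i) for i in range(1,n) if s[i,4]>=amin]
E
python3 - <<'E'
from h import *
for n in("top","side"):
    f=grab(n);H=hsv(f);print(n,"cam",-f["R"].T@f["t"])
    for k,(a,b) in RNG.items():
        for c,s,_ in blobs(cv2.inRange(H,a,b)): print(k,c,s,np.round(onz(f,c,.028),3),np.round(onz(f,c,.006),3))
    if n=="top":
        for c,s,m in blobs(cv2.inRange(H,(0,0,90),(180,75,255)),60): print("grey",c,s,np.round(onz(f,c,.015),3), H[int(c[1]),int(c[0])])
        print([H[y,x] for x,y in((375,151),(368,175),(364,200),(345,244))])
E
```

```text
top cam [ 0.21137543 -0.05008648  1.38292127]
blue (np.float64(269.7), np.float64(140.3)) [254, 125, 32, 31, 265] [ 0.592 -0.065  0.028] [ 0.598 -0.066  0.006]
blue (np.float64(317.8), np.float64(134.5)) [309, 124, 19, 21, 272] [ 0.61  -0.202  0.028] [ 0.617 -0.204  0.006]
blue (np.float64(270.0), np.float64(139.5)) [260, 130, 21, 20, 342] [ 0.594 -0.066  0.028] [ 0.601 -0.067  0.006]
green (np.float64(271.8), np.float64(193.7)) [256, 178, 32, 31, 245] [ 0.439 -0.072  0.028] [ 0.443 -0.073  0.006]
green (np.float64(321.4), np.float64(189.4)) [313, 179, 19, 19, 208] [ 0.453 -0.21   0.028] [ 0.457 -0.213  0.006]
green (np.float64(271.5), np.float64(192.8)) [261, 183, 22, 21, 348] [ 0.442 -0.071  0.028] [ 0.446 -0.072  0.006]
green (np.float64(321.9), np.float64(218.2)) [315, 211, 15, 14, 123] [ 0.372 -0.211  0.028] [ 0.375 -0.213  0.006]
yellow (np.float64(219.0), np.float64(127.4)) [207, 118, 30, 27, 91] [0.628 0.078 0.028] [0.635 0.08  0.006]
yellow (np.float64(225.2), np.float64(135.7)) [213, 124, 20, 19, 54] [0.604 0.06  0.028] [0.61  0.062 0.006]
grey (np.float64(305.0), np.float6
[... 2202 characters left out ...]
2.319 0.028] [0.448 2.41  0.006]
green (np.float64(7.5), np.float64(47.4)) [0, 25, 16, 44, 290] [0.271 1.944 0.028] [0.284 2.024 0.006]
green (np.float64(285.1), np.float64(231.1)) [270, 221, 32, 21, 405] [ 0.426 -0.092  0.028] [ 0.443 -0.073  0.006]
green (np.float64(323.6), np.float64(247.0)) [314, 236, 20, 26, 376] [ 0.461 -0.2    0.028] [ 0.479 -0.184  0.006]
green (np.float64(300.5), np.float64(261.7)) [294, 256, 14, 15, 133] [ 0.38  -0.203  0.028] [ 0.396 -0.187  0.006]
yellow (np.float64(270.7), np.float64(161.7)) [263, 152, 16, 21, 283] [0.619 0.203 0.028] [0.642 0.231 0.006]
yellow (np.float64(297.2), np.float64(185.5)) [283, 177, 30, 18, 339] [0.594 0.047 0.028] [0.616 0.07  0.006]
```

Top view: blue cup (318,135), large green (322,188), small green (322,218), yellow (176,130), coasters at (270,140), (272,193), (223,133), rest (122,160), steel ladle (375,151)-(363,206), white cup (218,177), jar (171,177). The side view agrees. Now I'll refine yellow, ladle and rest.

```bash
python3 - <<'E'
from h import *
f=grab("top");H=hsv(f)
m=cv2.inRange(H,(16,150,50),(35,255,255)); m[:110]=0;m[150:]=0;m[:,:160]=0;m[:,245:]=0
m=cv2.morphologyEx(m,cv2.MORPH_CLOSE,np.ones((5,5)))
for c,s,b in blobs(m):
    (cx,cy),r=cv2.minEnclosingCircle(np.argwhere(b)[:,::-1].astype(np.float32)); print(c,s,cx,cy,r,onz(f,(cx,cy),.006).round(3),onz(f,(cx,cy),.035).round(3))
m=cv2.inRange(H,(0,0,90),(180,75,255))
for c,s,b in blobs(m,300):
    if s[0] in(105,359):
        p=np.argwhere(b)[:,::-1].astype(np.float32)
        z=.008 if s[0]==105 else .012
        w=np.array([onz(f,q,z)[:2] for q in p],np.float32); rc=cv2.minAreaRect(w); print(s[0],rc)
        if s[0]==359:
            d=np.array([onz(f,q,.022)[:2] for q in p if q[1]<163],np.float32); bc=cv2.minEnclosingCircle(d)
            mid=lambda v:np.mean([onz(f,q,.006 if v>195 else .028)[:2] for q in p if abs(q[1]-v)<=2],axis=0)
            print("bowl",bc,"handle",[(v,mid(v).round(4)) for v in(175,180,185,190,204)])
            e=mid(204);u=np.array(bc[0])-e;u/=np.hypot(*u);print("grip",np.array(bc[0])-.07*u,"head",np.arctan2(u[1],u[0]),np.linalg.norm(np.array(bc[0])-e))
E
```

```text
(np.float64(222.3), np.float64(133.2)) [207, 118, 32, 31, 794] 222.4256134033203 133.24380493164062 16.142309188842773 [0.618 0.07  0.006] [0.609 0.067 0.035]
(np.float64(176.4), np.float64(130.4)) [166, 120, 21, 22, 348] 176.6666717529297 130.6666717529297 11.279376029968262 [0.624 0.201 0.006] [0.615 0.195 0.035]
105 ((0.5387177467346191, 0.3517729341983795), (0.22896461188793182, 0.0866805836558342), 1.0319880247116089)
359 ((0.5021759867668152, -0.34371379017829895), (0.060347557067871094, 0.20387762784957886), 70.44207000732422)
bowl ((0.564725399017334, -0.3640058636665344), 0.033458366990089417) handle [(175, array([ 0.4944, -0.3453])), (180, array([ 0.4804, -0.3414])), (185, array([ 0.4662, -0.3377])), (190, array([ 0.4521, -0.3326])), (204, array([ 0.4157, -0.3246]))]
grip [ 0.49705119 -0.3461117 ] head -0.25850017611438736 0.1541655802364857
```

Request:
jog_arm(increments="0 0 0 -0.126 0; 0 0 0 -0.126 0; 0 0 0 0 0")

```text
clock: 0.55
tcp_pos: [0.1246, 0.4842, 0.4046]
orientation: [2.221, 2.221, -0.0]
wrist_force: [0.3, -0.1, -0.2]
opening: 0.0856
```

Request:
jog_arm(increments="-0.024 0.041 0.01 0 0;-0.024 0.041 0.01 0 0;-0.024 0.041 0.01 0 0;-0.024 0.041 0.01 0 0;-0.024 0.041 0.01 0 0;-0.024 0.041 0.01 0 0;-0.024 0.041 0.01 0 0;-0.024 0.041 0.01 0 0;-0.024 0.041 0.01 0 0;-0.024 0.041 0.01 0 0;-0.024 0.041 0.01 0 0;-0.024 0.041 0.01 0 0")

```text
clock: 1.75
tcp_pos: [0.6182, 0.195, 0.2842]
orientation: [-2.225, -2.218, -0.0]
wrist_force: [0.2, 0.5, 1.1]
opening: 0.0856
```

Request:
jog_arm(increments="0 0 0 0 0;0 0 0 0 0")

```text
clock: 1.95
tcp_pos: [0.6172, 0.1952, 0.2832]
orientation: [-2.225, -2.216, 0.003]
wrist_force: [-1.0, -0.1, 0.6]
opening: 0.0859
```

```bash
python3 - <<'E'
from h import *
print(ctrl.get_obs()["q"])
E
```

```text
[3.06292327e-01 6.02383864e-01 2.36635053e-01 1.20755318e+00
 3.20192024e-04 3.10446600e-01]
```

Request:
jog_arm(increments="0 0 0.03 0 0;0 0 0.03 0 0;0 0 0.02 0 0;0 0 0.015 0 0;0 0 0 0 0;0 0 0 0 1;0 0 0 0 1;0 0 0 0 1;0 0 0 0 1;0 0 0 0 1;0 0 0 0 1;0 0 0 0 1")

```text
clock: 3.15
tcp_pos: [0.6171, 0.1965, 0.1919]
orientation: [2.221, 2.221, 0.005]
wrist_force: [-2.2, -0.3, 6.2]
opening: 0.0503
```

Request:
jog_arm(increments="0 0 -0.01 0 1;0 0 -0.02 0 1;0 0 -0.02 0 1;0 0 -0.02 0 1;0 0 0 0 1")

```text
clock: 3.65
tcp_pos: [0.6179, 0.1967, 0.2637]
orientation: [2.219, 2.219, 0.01]
wrist_force: [0.8, -0.0, -0.9]
opening: 0.0503
```

```bash
python3 - <<'E'
from h import *
f=grab("side");cv2.imwrite("pics/s1.png",cv2.resize(cv2.cvtColor(f["color"],cv2.COLOR_RGB2BGR)[80:280,180:400],None,fx=3,fy=3))
E
```

```text
(no output)
```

View pics/s1.png

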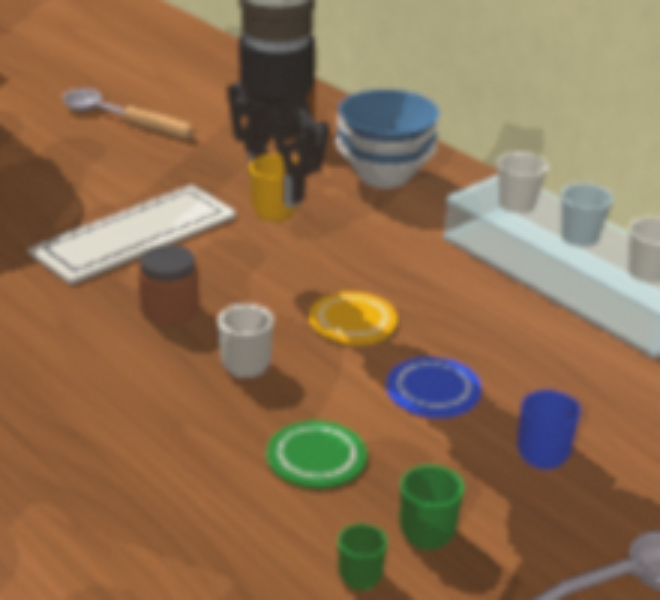

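Yellow cup is held upright between the jaws (crop ~(272,185)). Next I'll carry it to the yellow coaster.

Request:
jog_arm(increments="-0.02 0 0 0 1;-0.035 0 0 0 1;-0.035 0 0 0 1;-0.025 0 0 0 1;-0.012 0 0 0 1;0 0 0.02 0 1;0 0 0.02 0 1;0 0 0.015 0 1;0 0 0 0 1;0 0 0 0 1")

```text
clock: 4.7
tcp_pos: [0.6163, 0.0694, 0.204]
orientation: [-2.22, -2.221, 0.002]
wrist_force: [0.8, 0.5, -0.4]
opening: 0.0504
```

```bash
python3 - <<'E'
from h import *
print(ctrl.get_obs()["tcp_pos"])
for n in("top","side"):
    f=grab(n);cv2.imwrite(f"pics/{n}2.png",cv2.resize(cv2.cvtColor(f["color"],cv2.COLOR_RGB2BGR)[80:230,150:350],None,fx=4,fy=4))
E
```

```text
[0.61630416 0.06942437 0.20399356]
```

View pics/side2.png

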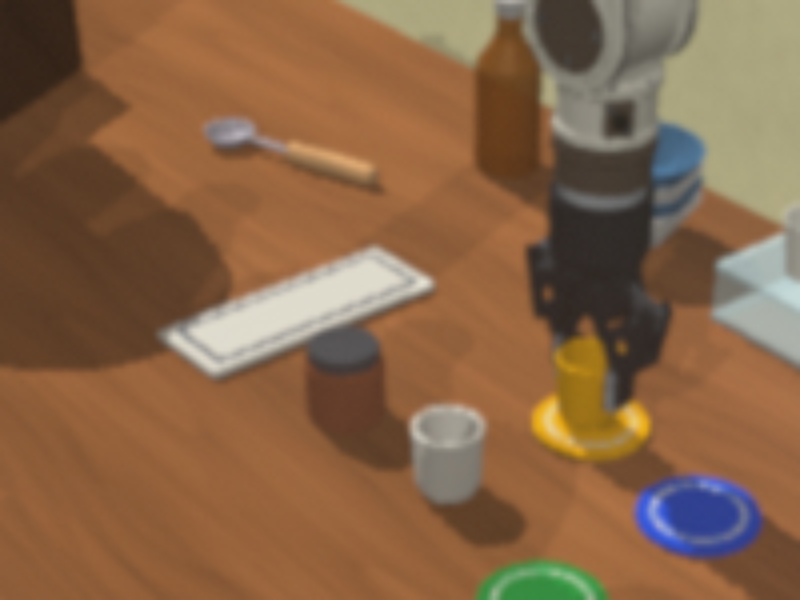

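Cup hangs just above the yellow coaster, foot ~(580,425) near the coaster centre (590,425). I'll lower it and release.

Request:
jog_arm(increments="0 0 0.004 0 1;0 0 0.003 0 1;0 0 0 0 1")

```text
clock: 5.1
tcp_pos: [0.6169, 0.0694, 0.1981]
orientation: [2.221, 2.221, 0.001]
wrist_force: [-0.1, 0.3, -1.1]
opening: 0.0506
```

Request:
jog_arm(increments="0 0 0 0 0.6;0 0 0 0 0.4;0 0 0 0 0;0 0 0 0 0;0 0 0 0 0;0 0 -0.01 0 0;0 0 -0.02 0 0;0 0 -0.03 0 0;0 0 -0.03 0 0;0 0 0 0 0")

```text
clock: 6.1
tcp_pos: [0.6185, 0.0695, 0.294]
orientation: [2.216, 2.217, 0.013]
wrist_force: [0.5, -0.3, -0.1]
opening: 0.0855
```

Request:
jog_arm(increments="-0.02 0 0 0 0;-0.04 -0.002 0 0 0;-0.045 -0.002 0 0 0;-0.045 -0.002 0 0 0;-0.045 -0.002 0 0 0;-0.04 -0.002 0 0 0;-0.025 0 0 0 0;-0.01 0 0 0 0;0 0 0.02 0 0;0 0 0 0 0")

```text
clock: 7.1
tcp_pos: [0.6056, -0.2, 0.2652]
orientation: [-2.218, -2.218, 0.003]
wrist_force: [-0.4, 0.6, 0.0]
opening: 0.0854
```

```bash
python3 - <<'E'
from h import *
print(ctrl.get_obs()["tcp_pos"],ctrl.get_obs()["q"])
F={n:grab(n) for n in("top","side")};R=[]
for n in F:
    m=cv2.inRange(hsv(F[n]),(16,150,50),(35,255,255));m[:110]=0;m[210:]=0;m[:,:160]=0;m[:,310:]=0
    m=cv2.morphologyEx(m,cv2.MORPH_CLOSE,np.ones((5,5)))
    print(n,[(c,s,onz(F[n],c,.034).round(3)) for c,s,_ in blobs(m)])
f=F["top"];cv2.imwrite("pics/t3.png",cv2.resize(cv2.cvtColor(f["color"],cv2.COLOR_RGB2BGR)[80:230,150:350],None,fx=4,fy=4))
E
```

```text
[ 0.6056498  -0.20003647  0.26515754] [-3.19098603e-01  5.98884045e-01  1.81096588e-01  1.15834325e+00
  4.65321502e-04 -3.19295484e-01]
top [((np.float64(222.3), np.float64(133.1)), [207, 118, 32, 31, 792], array([0.61 , 0.068, 0.034]))]
side [((np.float64(296.8), np.float64(181.4)), [282, 166, 28, 30, 624], array([0.601, 0.057, 0.034]))]
```

View pics/t3.png

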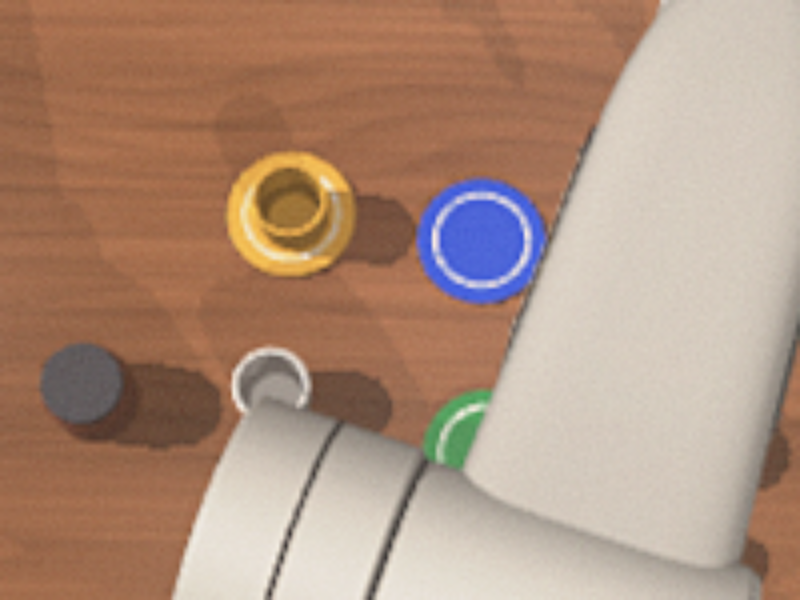

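```bash
python3 - <<'E'
from h import *
f=grab("top")
print("placed rim",onz(f,(222.2,130.5),.062).round(4),"expected rim px at coaster centre",[cv2.projectPoints(np.array([[.618,.07,z]]),f["rvec"],f["tvec"],f["K"],None)[0].ravel().round(1) for z in(.006,.062)])
g=cv2.imread("pics/top0.png");cv2.imwrite("pics/t4.png",np.vstack([cv2.resize(g[110:150,160:210],None,fx=7,fy=7,interpolation=cv2.INTER_CUBIC),cv2.resize(cv2.cvtColor(f["color"],cv2.COLOR_RGB2BGR)[112:152,198:248],None,fx=7,fy=7,interpolation=cv2.INTER_CUBIC)]))
for n,(u,v) in dict(y=(176.5,130),b=(318,133.5),g=(321.7,188.5)).items(): print(n,onz(f,(u,v),.056).round(4))
E
```

```text
placed rim [0.6088 0.0658 0.062 ] expected rim px at coaster centre [array([222.4, 133.1]), array([220.7, 127.3])]
y [0.6106 0.1921 0.056 ]
b [ 0.605 -0.199  0.056]
g [ 0.4501 -0.2077  0.056 ]
```

View pics/t4.png

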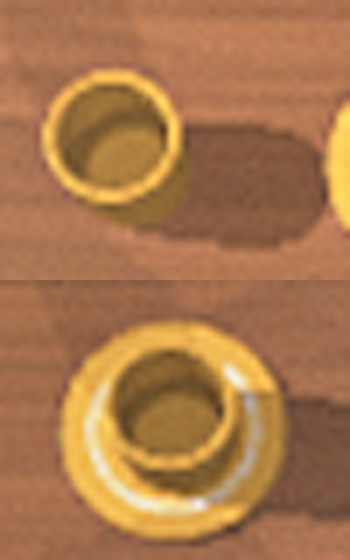

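The placed rim is at px (222.3,130.4), about 7 mm short in x of the coaster centre. It's inside tolerance, but I'll correct it later. Blue now.

Request:
jog_arm(increments="0 0 0.03 0 0;0 0 0.025 0 0;0 0 0.02 0 0;0 0 0 0 0;0 0 0 0 1;0 0 0 0 1;0 0 0 0 1;0 0 0 0 1;0 0 0 0 1;0 0 0 0 1;0 0 0 0 1;0 0 0 0 1")

```text
clock: 8.45
tcp_pos: [0.6076, -0.2006, 0.1952]
orientation: [2.219, 2.22, 0.004]
wrist_force: [-0.4, 1.5, 5.6]
opening: 0.0504
```

Request:
jog_arm(increments="0 0 -0.01 0 1;0 0 -0.02 0 1;0 0 -0.02 0 1;0.02 0 0 0 1;0.035 0 0 0 1;0.035 -0.003 0 0 1;0.028 -0.002 0 0 1;0.015 0 0 0 1;0 0 0 0 1;0 0 0 0 1")

```text
clock: 9.45
tcp_pos: [0.6018, -0.0677, 0.2426]
orientation: [2.22, 2.222, -0.001]
wrist_force: [-0.3, -0.5, -1.5]
opening: 0.0505
```

Request:
jog_arm(increments="0 0 0.02 0 1;0 0 0.012 0 1;0 0 0.006 0 1;0 0 0.004 0 1;0 0 0 0 1;0 0 0 0 1")

```text
clock: 10.05
tcp_pos: [0.6018, -0.0683, 0.2013]
orientation: [2.222, 2.22, -0.0]
wrist_force: [-1.3, -1.4, 2.2]
opening: 0.0505
```

Request:
jog_arm(increments="0 0 0 0 0.6;0 0 0 0 0.4;0 0 0 0 0;0 0 0 0 0;0 0 0 0 0;0 0 -0.01 0 0;0 0 -0.02 0 0;0 0 -0.03 0 0;0 0 -0.03 0 0;0 0 0 0 0")

```text
clock: 11.05
tcp_pos: [0.6035, -0.0678, 0.2967]
orientation: [2.215, 2.216, 0.01]
wrist_force: [1.3, -0.4, 0.2]
opening: 0.0856
```

Request:
jog_arm(increments="-0.02 -0.02 0 0 0;-0.03 -0.032 0 0 0;-0.03 -0.032 0 0 0;-0.03 -0.032 0 0 0;-0.02 -0.025 0 0 0;-0.01 -0.01 0 0 0;0 0 0.02 0 0;0 0 0.02 0 0;0 0 0 0 0;0 0 0 0 0")

```text
clock: 12.05
tcp_pos: [0.4511, -0.2074, 0.2507]
orientation: [-2.22, -2.222, 0.0]
wrist_force: [-0.0, 0.4, -1.0]
opening: 0.0853
```

```bash
python3 - <<'E'
from h import *
print(ctrl.get_obs()["tcp_pos"])
f=grab("top");g=grab("side")
b=lambda x:cv2.cvtColor(x["color"],cv2.COLOR_RGB2BGR)
cv2.imwrite("pics/t5.png",np.hstack([cv2.resize(b(f)[110:160,200:300],None,fx=5,fy=5,interpolation=cv2.INTER_CUBIC)[:,:],cv2.resize(b(g)[190:300,270:390],(300,250))]))
E
```

```text
[ 0.45105774 -0.20741976  0.25066764]
```

View pics/t5.png

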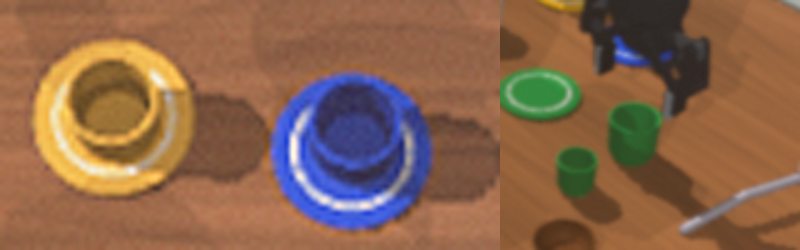

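Blue is well centred, with rim (355,128) over coaster centre (351,150) and the expected offset. The gripper is over the large green cup.

Request:
jog_arm(increments="0 0 0.03 0 0;0 0 0.02 0 0;0 0 0.01 0 0;0 0 0 0 0;0 0 0 0 1;0 0 0 0 1;0 0 0 0 1;0 0 0 0 1;0 0 0 0 1;0 0 0 0 1;0 0 0 0 1;0 0 0 0 1")

```text
clock: 13.35
tcp_pos: [0.4514, -0.2079, 0.1924]
orientation: [2.219, 2.22, 0.002]
wrist_force: [-0.1, 1.0, 6.0]
opening: 0.0516
```

Request:
jog_arm(increments="0 0 -0.01 0 1;0 0 -0.02 0 1;0 0 -0.02 0 1;0.02 0 0 0 1;0.035 0 0 0 1;0.035 -0.003 0 0 1;0.03 -0.002 0 0 1;0.015 0 0 0 1;0 0 0 0 1;0 0 0 0 1")

```text
clock: 14.35
tcp_pos: [0.4459, -0.0727, 0.2414]
orientation: [2.219, 2.222, 0.0]
wrist_force: [0.9, 0.3, -0.6]
opening: 0.051
```

Request:
jog_arm(increments="0 0 0.02 0 1;0 0 0.013 0 1;0 0 0.006 0 1;0 0 0.004 0 1;0 0 0 0 1;0 0 0 0 1")

```text
clock: 14.95
tcp_pos: [0.446, -0.0733, 0.1984]
orientation: [2.221, 2.22, 0.0]
wrist_force: [-1.3, -0.4, 3.2]
opening: 0.0517
```

Request:
jog_arm(increments="0 0 0 0 0.6;0 0 0 0 0.4;0 0 0 0 0;0 0 0 0 0;0 0 0 0 0;0 0 -0.01 0 0;0 0 -0.02 0 0;0 0 -0.03 0 0;0 0 -0.03 0 0;0 0 0 0 0")

```text
clock: 15.95
tcp_pos: [0.4475, -0.0729, 0.2923]
orientation: [2.216, 2.217, 0.008]
wrist_force: [0.8, -0.8, 0.7]
opening: 0.0855
```

Request:
jog_arm(increments="0.02 0.02 0 0 0;0.03 0.033 0 0 0;0.03 0.035 0 0 0;0.03 0.035 0 0 0;0.02 0.03 0 0 0;0.011 0.013 0 0 0;0 0 0.02 0 0;0 0 0.025 0 0;0 0 0.02 0 0;0 0 0.015 0 0;0 0 0.01 0 0;0 0 0 0 0")

```text
clock: 17.15
tcp_pos: [0.6107, 0.0683, 0.1957]
orientation: [-2.219, -2.22, 0.005]
wrist_force: [0.2, -0.6, -0.6]
opening: 0.0852
```

Request:
jog_arm(increments="0 0 0 0 1;0 0 0 0 1;0 0 0 0 1;0 0 0 0 1;0 0 0 0 1;0 0 0 0 1;0 0 0 0 1;0 0 0 0 1;0 0 -0.01 0 1;0 0 0 0 1")

```text
clock: 18.15
tcp_pos: [0.612, 0.0684, 0.2089]
orientation: [2.221, 2.221, 0.002]
wrist_force: [0.2, -1.1, -1.3]
opening: 0.0502
```

Request:
jog_arm(increments="0.002 0.007 0 0 1;0 0 0 0 1;0 0 0.006 0 1;0 0 0.004 0 1;0 0 0 0 1;0 0 0 0 1")

```text
clock: 18.75
tcp_pos: [0.6187, 0.0703, 0.1992]
orientation: [2.221, 2.221, 0.002]
wrist_force: [-2.6, -0.7, 9.4]
opening: 0.0506
```

Request:
jog_arm(increments="0 0 0 0 0.6;0 0 0 0 0.4;0 0 0 0 0;0 0 0 0 0;0 0 0 0 0;0 0 -0.01 0 0;0 0 -0.02 0 0;0 0 -0.03 0 0;0 0 -0.03 0 0;0 0 0 0 0")

```text
clock: 19.75
tcp_pos: [0.6205, 0.0706, 0.2936]
orientation: [2.217, 2.217, 0.012]
wrist_force: [1.0, -0.5, 0.5]
opening: 0.0855
```

Request:
jog_arm(increments="-0.025 -0.007 0 0 0;-0.04 -0.011 0 0 0;-0.045 -0.013 0 0 0;-0.045 -0.013 0 0 0;-0.045 -0.013 0 0 0;-0.045 -0.013 0 0 0;-0.045 -0.013 0 0 0;-0.045 -0.013 0 0 0;-0.04 -0.011 0 0 0;-0.025 -0.007 0 0 0;-0.0155 -0.005 0 0 0;0 0 0 0 0")

```text
clock: 20.95
tcp_pos: [0.4989, -0.3468, 0.2874]
orientation: [-2.224, -2.218, 0.0]
wrist_force: [1.0, 0.3, -0.1]
opening: 0.0853
```

Request:
jog_arm(increments="0 0 0 0.135 0;0 0 0 0.13 0;0 0 0 0 0;0 0 0 0 0")

```text
clock: 21.35
tcp_pos: [0.5002, -0.3439, 0.2877]
orientation: [-2.491, -1.914, -0.0]
wrist_force: [-0.3, 0.4, 0.2]
opening: 0.0854
```

```bash
python3 - <<'E'
from h import *
print(ctrl.get_obs()["tcp_pos"])
f=grab("top");g=grab("side")
b=lambda x:cv2.cvtColor(x["color"],cv2.COLOR_RGB2BGR)
cv2.imwrite("pics/t6.png",np.hstack([cv2.resize(b(f)[110:210,200:300],None,fx=4,fy=4,interpolation=cv2.INTER_CUBIC)[:,:],cv2.resize(b(g)[220:320,320:420],(400,400))]))
E
```

```text
[ 0.50024284 -0.3439319   0.28766894]
```

View pics/t6.png

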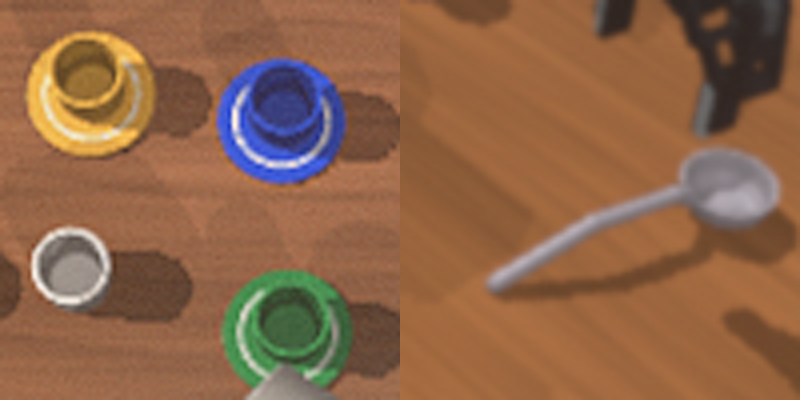

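All three cups stand centred on their coasters, and the gripper is above the ladle's hump. I'll descend and grip.

Request:
jog_arm(increments="0 0 0.03 0 0;0 0 0.03 0 0;0 0 0.025 0 0;0 0 0.018 0 0;0 0 0 0 0;0 0 0 0 1;0 0 0 0 1;0 0 0 0 1;0 0 0 0 1;0 0 0 0 1;0 0 0 0 1;0 0 0 0 1")

```text
clock: 22.65
tcp_pos: [0.4999, -0.3454, 0.1854]
orientation: [2.494, 1.908, 0.0]
wrist_force: [-0.4, 0.8, 3.6]
opening: 0.0078
```

Request:
jog_arm(increments="0 0 0 0 1;0 0 0 0 1;0 0 0 0 1;0 0 0 0 1;0 0 0 0 1")

```text
clock: 23.15
tcp_pos: [0.4999, -0.3454, 0.1854]
orientation: [2.494, 1.908, 0.0]
wrist_force: [-1.1, -1.2, 6.1]
opening: 0.0082
```

Request:
jog_arm(increments="0 0 -0.01 0 1;0 0 -0.03 0 1;0 0 -0.03 0 1;0 0 -0.03 0 1;0 0 -0.02 0 1;0 0 0 -0.1 1;0 0 0 -0.1 1;0 0 0 -0.08 1;0 0 0 0 1;0 0 0 0 1")

```text
clock: 24.15
tcp_pos: [0.4996, -0.345, 0.3044]
orientation: [-2.206, -2.236, 0.0]
wrist_force: [-0.4, -0.6, -1.4]
opening: 0.0076
```

```bash
python3 - <<'E'
from h import *
o=ctrl.get_obs();print(o["tcp_pos"],o["opening"],o["wrist_force"])
g=grab("side")
b=lambda x:cv2.cvtColor(x["color"],cv2.COLOR_RGB2BGR)
cv2.imwrite("pics/s7.png",cv2.resize(b(g)[140:300,320:460],None,fx=3.5,fy=3.5))
E
```

```text
[ 0.49959617 -0.34501233  0.3043961 ] 0.00762154011587863 [-0.3781926  -0.56672243 -1.39658546]
```

View pics/s7.png

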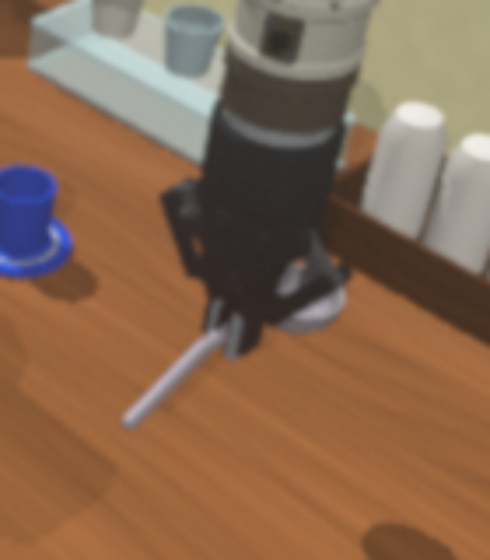

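Ladle held (handle end (130,418), bowl (315,300)). Carrying to the rest.

Request:
jog_arm(increments="0.02 0 0 0 1;0.035 0.003 0 0 1;0.04 0.003 0 0 1;0.04 0.003 0 0 1;0.04 0.003 0 0 1;0.04 0.003 0 0 1;0.04 0.003 0 0 1;0.04 0.003 0 0 1;0.04 0.003 0 0 1;0.04 0.003 0 0 1;0.04 0.003 0 0 1;0.04 0.003 0 0 1")

```text
clock: 25.4
tcp_pos: [0.5256, 0.1119, 0.3048]
orientation: [2.206, 2.237, 0.0]
wrist_force: [0.4, -0.3, -1.6]
opening: 0.0072
```

Request:
jog_arm(increments="0.04 0.003 0 0 1;0.04 0.003 0 0 1;0.04 0.003 0 0 1;0.04 0.003 0 0 1;0.035 0.003 0 0 1;0.025 0.001 0 0 1;0.015 0 0 0 1;0.007 0 0 0 1;0 0 0.03 0 1;0 0 0.03 0 1;0 0 0 0 1;0 0 0 0 1")

```text
clock: 26.6
tcp_pos: [0.5382, 0.3514, 0.2446]
orientation: [-2.206, -2.236, 0.003]
wrist_force: [-0.0, -0.6, -0.6]
opening: 0.0077
```

```bash
python3 - <<'E'
from h import *
o=ctrl.get_obs();print(o["tcp_pos"],o["opening"],o["orientation"])
b=lambda x:cv2.cvtColor(x["color"],cv2.COLOR_RGB2BGR)
cv2.imwrite("pics/t8.png",np.hstack([cv2.resize(b(grab("top"))[100:220,80:200],(400,400)),cv2.resize(b(grab("side"))[90:210,150:270],(400,400))]))
E
```

```text
[0.53815615 0.35141509 0.244571  ] 0.007732919556502046 [-2.20596414 -2.23642246  0.00334355]
```

View pics/t8.png

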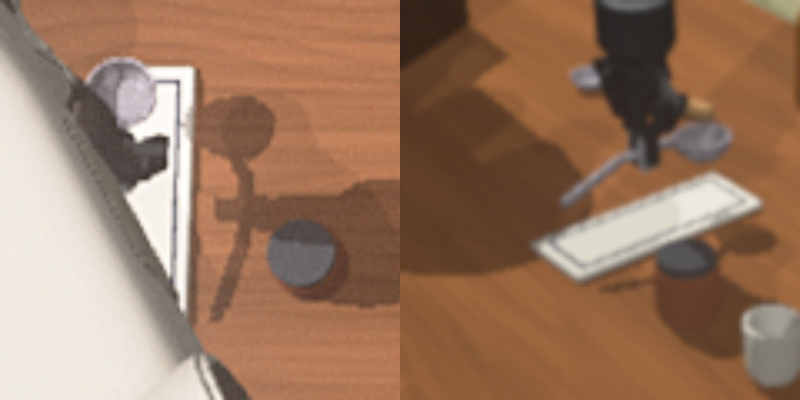

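Ladle is level over the rest and aligned with it. Lowering.

Request:
jog_arm(increments="0 0 0.02 0 1;0 0 0.018 0 1;0 0 0.008 0 1;0 0 0.004 0 1;0 0 0 0 1;0 0 0 0 1")

```text
clock: 27.3
tcp_pos: [0.5386, 0.3527, 0.1959]
orientation: [2.204, 2.238, 0.003]
wrist_force: [0.9, 0.3, -0.1]
opening: 0.0078
```

Request:
jog_arm(increments="0 0 0 0 0.8;0 0 0 0 0.6;0 0 0 0 0.4;0 0 0 0 0.2;0 0 0 0 0;0 0 0 0 0;0 0 0 0 0;0 0 0 0 0;0 0 -0.02 0 0;0 0 -0.03 0 0;0 0 -0.04 0 0;0 0 -0.04 0 0")

```text
clock: 28.5
tcp_pos: [0.5379, 0.3523, 0.3254]
orientation: [-2.204, -2.238, 0.002]
wrist_force: [0.1, 1.0, 0.3]
opening: 0.0854
```

Request:
jog_arm(increments="0 -0.02 -0.02 0 0;0 -0.03 -0.01 0 0;0 -0.04 0 0 0;0 -0.04 0 0 0;0 -0.04 0 0 0;0 -0.03 0 0 0;0 -0.02 0 0 0;0 0 0 0 0;0 0 0 0 0")

```text
clock: 29.4
tcp_pos: [0.3182, 0.3493, 0.3551]
orientation: [2.203, 2.239, 0.002]
wrist_force: [0.2, -0.3, 0.0]
opening: 0.0856
```

```bash
python3 - <<'E'
from h import *
o=ctrl.get_obs();print(o["tcp_pos"],o["opening"])
b=lambda x:cv2.cvtColor(x["color"],cv2.COLOR_RGB2BGR)
f=grab("top");g=grab("side");np.savez("last.npz",t=f["color"])
cv2.imwrite("pics/t9.png",np.hstack([cv2.resize(b(f)[100:220,80:200],(400,400),interpolation=cv2.INTER_CUBIC),cv2.resize(b(g)[120:280,190:350],(400,400))]))
E
```

```text
[0.31824653 0.34934258 0.35512836] 0.08556535496221719
```

View pics/t9.png

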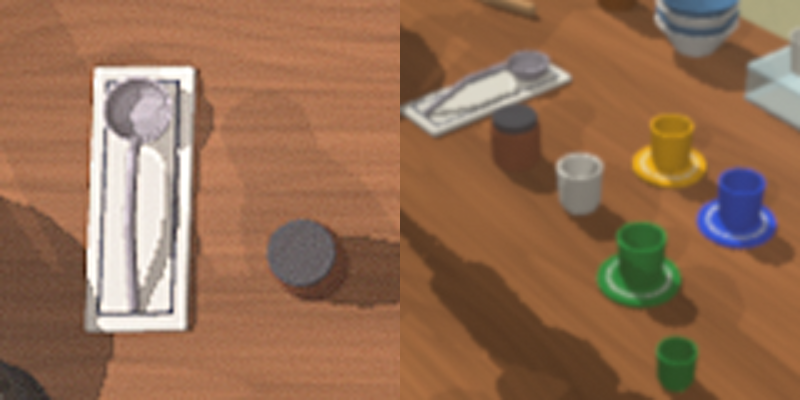

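The ladle lies inside the rest's outline and all three cups are on their coasters. One numeric check follows.

```bash
python3 - <<'E'
from h import *
f=grab("top");s=.3
P=lambda x,y,z:onz(f,(80+x*s,100+y*s),z)[:2]
b=P(139,109,.030);e=P(133,310,.013);u=(b-e)/np.linalg.norm(b-e)
print("grip",(b-.07*u).round(4),"head",np.arctan2(u[1],u[0]).round(3),np.linalg.norm(b-e).round(3))
for n,c in(("outer",[(95,67),(195,67),(188,330),(86,330)]),):
    print("rest",np.mean([P(*q,.008) for q in c],0).round(4),P(145,67,.008)-P(137,330,.008))
H=hsv(f)
for c,q,_ in blobs(cv2.inRange(H,(0,0,90),(180,75,255)),250): 
    if q[0]<230 and 160<q[1]<180: print(c)
for k,col in dict(blue=(.6,-.067),green=(.4445,-.0725),yellow=(.618,.07)).items():
    p=cv2.projectPoints(np.array([[*col,.062]]),f["rvec"],f["tvec"],f["K"],None)[0].ravel();print(k,"rim px expected",p.round(1))
x=f["color"][100:210,195:295,::-1];cv2.imwrite("pics/t10.png",cv2.resize(x,None,fx=5,fy=5,interpolation=cv2.INTER_CUBIC))
E
```

```text
grip [0.5389 0.3498] head -0.007 0.168
rest [0.5385 0.3502] [0.22833622 0.00493854]
(np.float64(169.7), np.float64(175.2))
(np.float64(217.6), np.float64(176.7))
(np.float64(123.2), np.float64(321.1))
blue rim px expected [270.4 134.1]
green rim px expected [272.1 189.8]
yellow rim px expected [220.7 127.3]
```

View pics/t10.png

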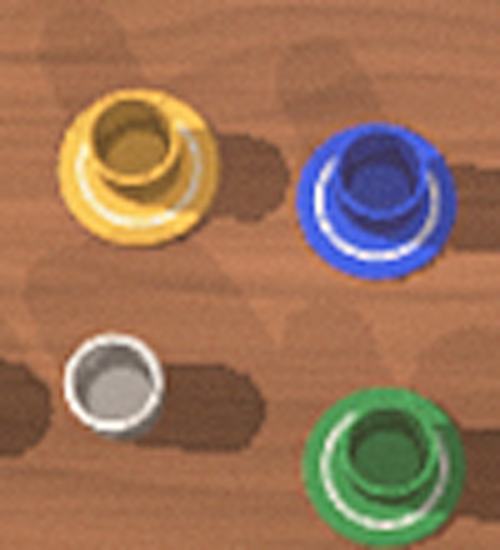

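```bash
python3 -c "
from rig import ctrl
print(ctrl.hand_in())"
```

```text
the job is handed in; nothing more can be done
None
```

The job is handed in. The blue, large green and yellow cups each stand upright on the coaster of their colour, and the steel ladle lies on its rest. The gripper was open and well clear of everything. It took about 30 s on the robot's clock.

| Item | Last check (top camera) | Limit |
|---|---|---|
| Green cup | about 3 mm off centre | 14 mm |
| Blue cup | about 4 mm off centre | 14 mm |
| Yellow cup | about 5 mm off centre | 14 mm |
| Ladle, middle | under 1 mm from the rest's centre | 15 mm |
| Ladle, angle to the rest | about 0.03 rad | 0.2 rad |
| White cup and jar | same pixel position as at the start, to about 0.1 px | 15 mm |

- **Yellow cup:** its first placing was about 7–10 mm short of the coaster's centre, so I gripped it again and moved it. I had measured it from the whole outline instead of the rim.
- **Ladle:** its bowl-centre to handle-end distance measured 168 mm after placing and 154 mm before. The two readings used different picking methods and disagree. Uprightness of the cups and ladle was judged by eye from the pictures.

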